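Clamp up a T-joint in the cam clamp

TASK

Clamp the two loose wood strips up dry as a T-joint in the cam clamp board: swing the cam lever open to draw the jaw back, lay one strip flat across the board along the two dogs, and lay the other flat with one end against the middle of the first and its other end facing the jaw. Then swing the lever back the full quarter turn so that the jaw draws the joint tight and square, and let go. Do not knock over or shove about the glue bottle, sanding block and tape measure.

Things in the scene. Friction and masses are not known exactly. Their poses are not given: they have to be found in the camera images.
- clamp: Cam clamp board screwed to the bench: plywood, 190 (its x) x 320 (its y, from -155 to +165) x 12 mm thick. Origin: on the bench under the board; z up, y is the clamping direction, from the cam towards the dogs. Jaw guides (aluminium, 12 mm tall above the board) at x = -46 to -32 and 32 to 46, y = -108 to -52 mm.
- dogs (a point): Midway between the two fixed round wooden dogs, on the board's top, level with their stop faces (board x 0, y 130, z 12 mm). Dogs: 22 mm thick, 32 mm tall above the board, centred at board x = -45 and +45, y = 141: 68 mm clear between them for a finger. Axes as the board's.
- cross_home (a point): Point on the board's top face (board x 0, y 111, z 12 mm): where the origin of the crosswise strip ends up when pressed against the dogs. Axes as the board's.
- stem_home (a point): Point on the board's top face (board x 0, y 22, z 12 mm): where the origin of the lengthwise strip ends up when clamped against the crosswise one. Axes as the board's.
- jaw (a joint): Travel of the sliding wooden jaw (cork face 60 mm wide, 24 mm tall above the board) towards the dogs, m: the cam disc pushes it 14 mm x sin(cam angle), a weak spring (1 to 1.5 N) brings it back. Its face is at board y = -61 mm at 0 (191 mm free between jaw and dogs), -47 at 0.014 (177 mm free: less than the 178 mm of one strip across plus one along, so they are squeezed).
- cam (a joint): Angle of cam and lever about the upright pivot, rad: 0 open (jaw back), 1.57 = quarter turn, jaw fully forward (stop at 1.6). Grows anticlockwise from above; the lever points from the pivot at -135 degrees (from board x towards board y) at 0, at -45 at 1.57. Starts nearly shut, 1.35 to 1.55; stays where left (0.12 N m of friction); the last 20 degrees take about 10 N at the grip.
- cam_grip (a point): Middle of the upright round black grip at the lever's end: 24 mm thick (27 at its head), 50 mm tall, from 44 to 94 mm above the bench, this point at 68 mm; 110 mm from the pivot axis; it does not spin on the lever. The flat steel lever under it is 22 mm wide, 34 to 42 mm above the bench. Axes turn with the lever.
- cam_pivot (a point): Point on the cam's upright pivot axis at the height of cam_grip (board x 0, y -111 mm). Axes as the board's.
- strip_a: Plain wood offcut strip, 38 (x) x 140 (y, long) x 19 mm thick, about 0.08 kg, lying flat on the bench right of the clamp. Origin: centre of its underside. The two strips are alike; either may lie crosswise.
- strip_b: The other, identical wood strip, 38 x 140 x 19 mm. Origin: centre of its underside, y along it.
- glue_bottle: Bystander: standing glue bottle, 42 x 58 x 176 mm, beyond the cam lever. Origin: centre of its underside.
- sanding_block: Bystander: sanding block, 62 x 115 x 38 mm, beyond the strips. Origin: centre of its underside.
- tape_measure: Bystander: tape measure, 39 x 87 x 69 mm, beyond the clamp. Origin: centre of its underside.
Things that resemble listed ones, but are neither listed nor needed, are in the scene too. What is shaped like the strip_a but purple is not meant.

How it is judged:
On the way, in this order (a step that is already met when the one before it is completed fails the run):
1. the cam lever is swung open, drawing the jaw back (below 0.35 rad) (value of joint cam below 0.35 rad), for 0.2 s.
2. with the cam still open, both strips lie flat on the board as a T: one within 16 mm of the dogs, the other along, both within 15 mm of the middle line and 0.2 rad of square (((x of strip_a in the frame of cross_home between -0.015 and 0.015 m and y of strip_a in the frame of cross_home between -0.016 and 0.004 m and z of strip_a in the frame of cross_home between -0.004 and 0.004 m and y of strip_b in the frame of stem_home between -0.016 and 0.007 m and x of strip_b in the frame of stem_home between -0.015 and 0.015 m and z of strip_b in the frame of stem_home between -0.004 and 0.004 m and angle between the y axis of strip_a and the x axis of clamp, either way round below 0.2 rad and angle between the y axis of strip_b and the y axis of clamp, either way round below 0.2 rad) or (x of strip_b in the frame of cross_home between -0.015 and 0.015 m and y of strip_b in the frame of cross_home between -0.016 and 0.004 m and z of strip_b in the frame of cross_home between -0.004 and 0.004 m and y of strip_a in the frame of stem_home between -0.016 and 0.007 m and x of strip_a in the frame of stem_home between -0.015 and 0.015 m and z of strip_a in the frame of stem_home between -0.004 and 0.004 m and angle between the y axis of strip_b and the x axis of clamp, either way round below 0.2 rad and angle between the y axis of strip_a and the y axis of clamp, either way round below 0.2 rad)) and value of joint cam below 0.6 rad), for 0.2 s.
At the end, for the whole second after the job is handed in: Cam past 1.35 rad. One strip flat across, against the dogs (4 mm), the other flat along, butted on it (6 mm), both within 15 mm of the board's middle line and 0.06 rad of square; strip on strip and each strip on the clamp press with over 5 N; strips at rest (((x of strip_a in the frame of cross_home between -0.015 and 0.015 m and y of strip_a in the frame of cross_home between -0.004 and 0.004 m and z of strip_a in the frame of cross_home between -0.004 and 0.004 m and y of strip_b in the frame of stem_home between -0.006 and 0.006 m and x of strip_b in the frame of stem_home between -0.015 and 0.015 m and z of strip_b in the frame of stem_home between -0.004 and 0.004 m and angle between the y axis of strip_a and the x axis of clamp, either way round below 0.06 rad and angle between the y axis of strip_b and the y axis of clamp, either way round below 0.06 rad and contact force between strip_a and strip_b above 5 N and contact force between each of strip_a, strip_b and clamp above 5 N) or (x of strip_b in the frame of cross_home between -0.015 and 0.015 m and y of strip_b in the frame of cross_home between -0.004 and 0.004 m and z of strip_b in the frame of cross_home between -0.004 and 0.004 m and y of strip_a in the frame of stem_home between -0.006 and 0.006 m and x of strip_a in the frame of stem_home between -0.015 and 0.015 m and z of strip_a in the frame of stem_home between -0.004 and 0.004 m and angle between the y axis of strip_b and the x axis of clamp, either way round below 0.06 rad and angle between the y axis of strip_a and the y axis of clamp, either way round below 0.06 rad and contact force between strip_b and strip_a above 5 N and contact force between each of strip_b, strip_a and clamp above 5 N)) and value of joint cam above 1.35 rad and linear speed of each of strip_a, strip_b below 0.02 m/s); the robot touches nothing.
It fails at once if a bystander is shoved by more than 30 mm (distance of any of glue_bottle, sanding_block, tape_measure from where it was at the start of the episode above 0.03 m).
It fails at once if the glue bottle is tipped (angle between glue_bottle's own z axis and vertical above 0.5 rad).
It also fails if it takes over 72 s, if anything falls off the work surface, if the arm or the gripper's body presses on something with over 40 N, if the wrist force passes 120 N, or if a joint passes its speed limit or range.

ROBOT

A 6-joint arm with a two-finger parallel gripper is mounted at the origin on a cart in front of the work surface, level with it; the furniture and walls round the work are solid. World frame = base frame: x ahead of the robot, y to its left, z up, the work surface at z = 0. Lengths are in m, angles in rad, forces in N, time in s.
With the tool pointing down it reaches from about 0.325 to 0.775 m from the base axis. Payload 5.5 kg.
Tool frame: the origin (TCP) lies midway between the tips of the shut fingers; the grasp point (between the pads) lies 19 mm behind it (r.grip_point_offset is the distance from the TCP to the grasp point, in m); z points along the fingers, y is the line along which they close (so a half turn about z gives the same grasp; the last joint's range is limited). The gripper opens to 85 mm and grips with 20 to 120 N. Pads are 22 mm wide; open, the fingers measure 114 mm over their backs; the gripper's body (76 mm by 85 mm) begins 54 mm behind the grasp point. The pads swing forward as they close: fully open they stand 13 mm farther back than shut.
Start: joints at [-1.373, 0.091, 1.231, -0, 1.82, -0.057], TCP at [0.151, -0.581, 0.231] pointing down, gripper open.
Joint ranges: [-2.87, 2.87], [-0.86, 2.18], [0.17, 2.46], [-1.51, 4.65], [0.06, 2.69], [-2.65, 2.65]. Speed limits (rad/s): [2.57, 2.57, 3.01, 3.14, 3.14, 3.14].

INTERFACE

Orientations are given as a rotation vector (axis times angle).
In Python, from workcell import r, optics, order gives the robot as it stands.
- The arm moves only by the tool send_rows, never from a script. Its argument "increments" is a list that holds one entry, the list of rows, each a list of 7 numbers: the turn, a rotation vector about the world's x, y, z scaled (see below), then the shift along the world's x, y, z scaled (see below), then the opening, from 0 (shut) to 1 (fully open). A call has 1 to 10 rows; each row is the pose to reach, as a shift and turn from the pose commanded when the call began, turning the shorter way round; what a row does not reach only later rows make up. The controller multiplies each number of a shift by 250 mm and each number of a turn by pi rad. A row lasts 1/10 s, in which the tool goes at most 50 mm and 8.59 degrees, less where a joint would pass 70% of its speed; a pose out of reach is approached as far as the arm can. A call with a number of a shift or a turn outside -1 to 1 is refused whole. A call with a gripper value outside its range is refused whole. The fingers move at their own pace and stop on an object; the grip force is fixed at half the most. Time passes only in rows, so rows that repeat a pose let the fingers close. It gives the time, the measured TCP pose, the force, the opening and the grip force at its end, in the units of the state.
- r.sense(): the state, without advancing time (a new reading comes with each control period).
- optics.grab_frame(name): name is "scene" or "top" or "wrist"; returns a dict with "image" (480x640x3 uint8, red, green, blue), "depth" (480x640 float32, m along the optical axis (not along the pixel's ray), 0 where there is no reading), "camera_matrix" (3x3 intrinsics, pixels), "dist_coeffs" ([k1, k2, p1, p2, k3] as OpenCV has them; the pictures are not rectified), "position" and "rotation" of the camera in the world. Camera axes: x right, y down, z forward; pixel columns grow to the right and rows downward; lengths in m; the calibration is good to about 2 mm. A picture is of the moment at which its call begins.
- order.close_job(): hands the job in; it is judged then, once.
The state is a dict: "clock": time; "qpos": joint angles; "joint_velocities": joint speeds; "tau": joint torques, N m; "tcp_pos": TCP position; "eef_rot": TCP orientation; "contact_force": force on the tool from outside, world axes, zero at the start; "ft_torque": the same for the moment, N m; "grip_width": finger opening in m; "gripper_force": force on a finger pad.
Only numpy, scipy, OpenCV 4.12 (cv2) and the standard library are available. Lean on these libraries where they do the work, as an engineer would, in place of code of your own. Each camera call takes 0.05 s, during which the arm holds its last target. There are 200 camera calls.

## Working session

There is one attempt and no reset: what is moved stays moved. The work goes in short steps, Python scripts to look and compute and a tool call to move; the robot and the scene stay as the last step left them, time stands still between calls to the robot, and variables do not carry over. Pictures are saved under pics/ and viewed, at most 10 in all, crops included, and the job is handed in when it is done.

Besides the shell and the picture viewer there is one more tool, called after ">>>" in YAML: its name, and indented under it one key for each argument. send_rows: Moves the arm, as the interface text tells. Shifts and turns lie within -1 to 1; 1 stands for 250 mm of shift or pi rad of turn. Its arguments: {"type":"object","properties":{"increments":{"type":"array"}},"required":["increments"]}

```bash
ls; mkdir -p pics; cat > h.py <<'E'
import numpy as np, cv2
from workcell import r, optics, order
def px2w(f,uv,z):
    """pixels -> world points on plane z"""
    uv=np.array(uv,float).reshape(-1,1,2)
    n=cv2.undistortPoints(uv,np.array(f["camera_matrix"]),np.array(f["dist_coeffs"])).reshape(-1,2)
    d=np.c_[n,np.ones(len(n))]@R(f).T
    p=np.array(f["position"]); return p+d*((z-p[2])/d[:,2])[:,None]
def R(f):
    q=np.array(f["rotation"],float)
    return q if q.shape==(3,3) else cv2.Rodrigues(q)[0]
def w2px(f,P):
    Rm=R(f).T; t=-Rm@np.array(f["position"])
    return cv2.projectPoints(np.array(P,float).reshape(-1,3),cv2.Rodrigues(Rm)[0],t,np.array(f["camera_matrix"]),np.array(f["dist_coeffs"]))[0].reshape(-1,2)
def save(f,n): cv2.imwrite("pics/"+n,cv2.cvtColor(f["image"],cv2.COLOR_RGB2BGR))
E
python3 - <<'E'
from h import *
import pickle
for n in("top","scene"):
    f=optics.grab_frame(n); save(f,n+"0.png"); pickle.dump(f,open(n+"0.pkl","wb"))
    print(n,f["position"],np.round(R(f),3).tolist())
print(r.sense())
E
```

```text
pics
top [ 0.46285079 -0.10473086  1.22450379] [[0.008, -0.994, 0.11], [-1.0, -0.011, -0.025], [0.026, -0.109, -0.994]]
scene [-0.00735417 -0.90950781  1.28292759] [[0.8, -0.474, 0.368], [-0.6, -0.616, 0.511], [-0.016, -0.629, -0.777]]
{'clock': 0.1, 'qpos': array([-1.37272292e+00,  9.18209169e-02,  1.23178410e+00,  1.78755520e-05,
        1.81977069e+00, -5.66340573e-02]), 'joint_velocities': array([-0.00161514, -0.0013575 , -0.00119077,  0.00012274,  0.00026035,
       -0.0012953 ]), 'tau': array([ 2.41529386e-03, -4.60216427e+01, -4.19219255e+01, -4.28124838e-05,
        1.06043954e-02,  2.51963093e-05]), 'tcp_pos': array([ 0.15117139, -0.58039058,  0.23023104]), 'eef_rot': array([-3.11438407e+00, -3.98793694e-01,  1.70660627e-04]), 'contact_force': array([ 0.0005167 , -0.43606522,  0.44585979]), 'ft_torque': array([-0.04928173, -0.03057846, -0.00275721]), 'gripper_force': 0.0, 'grip_width': 0.08553141980350684}
```

View pics/top0.png

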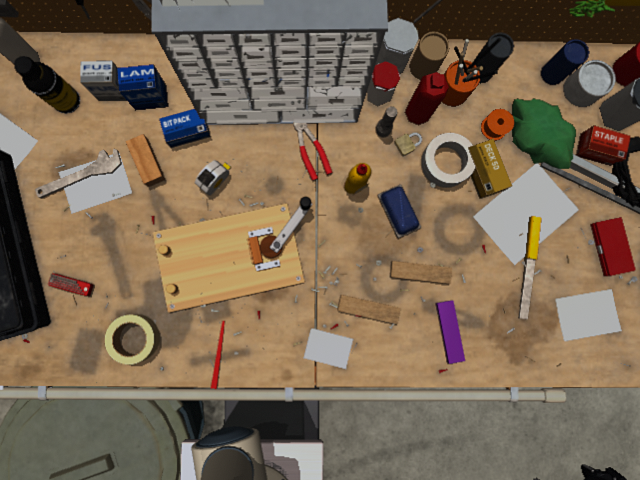

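View pics/scene0.png

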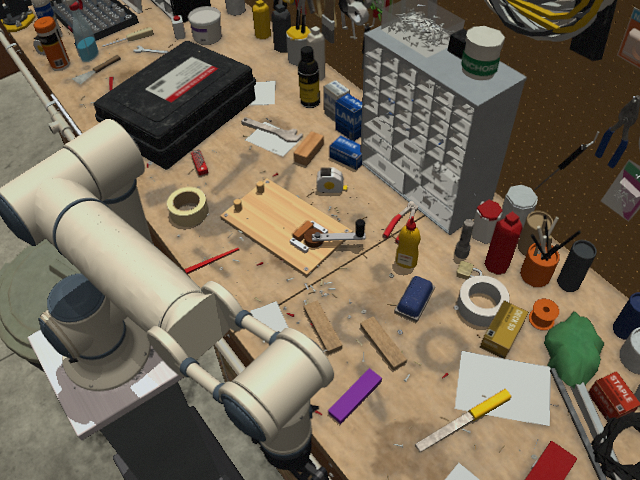

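The top view shows the board at about (155–302, 205–310), dogs at (166,249) and (172,288), the cam at (270,245), and the lever grip at (305,203). Strip look-alikes:
- Brown strips at (420,271) and (369,308): plain wood, right of the clamp, so these are the ones I want.
- Purple bar at (450,331): a decoy.
- Orange-brown block at (145,160): not a strip.

The blue sanding block is at (400,210), the glue bottle at (357,178) and the tape measure at (212,176). Next I measure them.

```bash
cat >> h.py <<'E'
def zmap(f):
    """world xyz per pixel from depth"""
    h,w=f["depth"].shape; uv=np.stack(np.meshgrid(np.arange(w),np.arange(h)),-1).reshape(-1,1,2).astype(float)
    n=cv2.undistortPoints(uv,np.array(f["camera_matrix"]),np.array(f["dist_coeffs"])).reshape(-1,2)
    d=f["depth"].reshape(-1,1)
    return ((np.c_[n,np.ones(len(n))]*d)@R(f).T+np.array(f["position"])).reshape(h,w,3)
E
python3 - <<'E'
from h import *
import pickle
f=pickle.load(open("top0.pkl","rb")); Z=zmap(f); z=Z[...,2]
print("bench z",[round(float(np.median(z[a:b,c:d])),4) for a,b,c,d in((330,340,380,400),(360,370,250,270),(255,270,190,220))])
roi=np.zeros(z.shape,bool); roi[255:330,330:455]=1
m=((z>0.010)&(z<0.03)&roi).astype(np.uint8)
m=cv2.morphologyEx(m,cv2.MORPH_OPEN,np.ones((3,3)))
for c in cv2.findContours(m,0,1)[0]:
    if cv2.contourArea(c)<300: continue
    P=px2w(f,c.reshape(-1,2),0.019)[:,:2]; rc=cv2.minAreaRect((P*1000).astype(np.float32))
    b=cv2.boxPoints(rc); e=b[1]-b[0],b[2]-b[1]; l=max(e,key=np.linalg.norm); print("strip",rc, "ang",np.degrees(np.arctan2(l[1],l[0])), cv2.minAreaRect(c)[0])
roi[:]=0; roi[195:320,150:310]=1
m=((z>0.006)&(z<0.25)&roi).astype(np.uint8)
# board outline
mb=((z>0.006)&(z<0.018)&roi).astype(np.uint8); mb=cv2.morphologyEx(mb,cv2.MORPH_OPEN,np.ones((3,3)))
c=max(cv2.findContours(mb,0,1)[0],key=cv2.contourArea)
P=px2w(f,c.reshape(-1,2),0.012)[:,:2]; rc=cv2.minAreaRect((P*1000).astype(np.float32)); print("board",rc,cv2.boxPoints(rc).tolist())
# grip and dogs, highest
for nm,(a,b,cc,d),lo,hi,zt in(("dog",(240,300,158,182),.035,.06,.044),("grip",(190,220,290,320),.08,.12,.094)):
    roi[:]=0; roi[a:b,cc:d]=1
    for c in cv2.findContours(((z>lo)&(z<hi)&roi).astype(np.uint8),0,1)[0]:
        if cv2.contourArea(c)<15: continue
        (u,v),rad=cv2.minEnclosingCircle(c); print(nm,u,v,rad,px2w(f,[[u,v]],zt))
I=cv2.cvtColor(f["image"],cv2.COLOR_RGB2BGR)
a=cv2.resize(I[195:320,150:310],None,fx=3.75,fy=3.75,interpolation=2);b=cv2.resize(I[250:350,330:470],None,fx=4,fy=4)
cv2.imwrite("pics/crop_strips.png",cv2.copyMakeBorder(b,0,0,0,0,0))
E
```

```text
bench z [-0.0015, -0.0008, 0.0114]
strip ((438.234619140625, -437.76385498046875), (63.674312591552734, 39.50166320800781), 0.3310393989086151) ang 0.33106548 (445.5, 315.0)
strip ((450.1308898925781, -260.47314453125), (140.09490966796875, 37.747520446777344), 77.99845123291016) ang 77.998436 (368.5705871582031, 309.1823425292969)
strip ((535.776611328125, -381.66375732421875), (140.60797119140625, 38.33953857421875), 84.23807525634766) ang 84.23808 (420.701171875, 272.18902587890625)
board ((566.8828735351562, 63.20269775390625), (190.21212768554688, 317.5837707519531), 13.067636489868164) [[438.336669921875, 196.37889099121094], [510.1427001953125, -112.98066711425781], [695.4290771484375, -69.97349548339844], [623.623046875, 239.3860626220703]]
dog 171.06521606445312 288.3260803222656 5.109951496124268 [[0.4928552  0.18345445 0.044     ]]
dog 163.5 249.5 4.94984769821167 [[0.57952725 0.20359944 0.044     ]]
grip 304.5789489746094 202.2894744873047 5.884782314300537 [[ 0.68142683 -0.11149264  0.094     ]]
```

View pics/crop_strips.png

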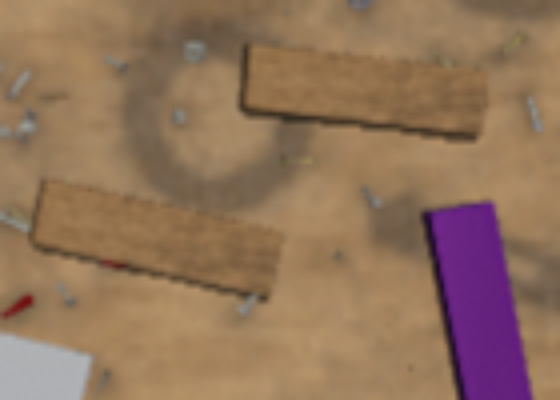

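The close crop confirms both choices as plain wood strips; the purple bar is left alone. From these measurements, the board yaw is 13.07° and its origin is near (0.568, 0.057). Strip A is at (0.450, -0.260) with its long axis at 78°, and strip B is at (0.536, -0.382) at 84.2°. The lever grip is at (0.681, -0.111), so the cam is at about 1.53 rad. I'll head for the lever now.

>>> send_rows:
  increments:
    - [[0, 0, 0.364, 1, 0.9, 0, 1], [0, 0, 0.364, 1, 0.9, 0, 1], [0, 0, 0.364, 1, 0.9, 0, 1], [0, 0, 0.364, 1, 0.9, 0, 1], [0, 0, 0.364, 1, 0.9, 0, 1], [0, 0, 0.364, 1, 0.9, 0, 1], [0, 0, 0.364, 1, 0.9, 0, 1], [0, 0, 0.364, 1, 0.9, 0, 1], [0, 0, 0.364, 1, 0.9, 0, 1]]

```text
clock: 1.0
tcp_pos: [0.4019, -0.3546, 0.2307]
eef_rot: [-2.401, -2.025, 0.0]
contact_force: [0.3, 0.7, 0.1]
grip_width: 0.0853
gripper_force: 0.0
```

>>> send_rows:
  increments:
    - [[0, 0, 0.364, 1, 0.9, 0, 0.5], [0, 0, 0.364, 1, 0.9, 0, 0.5], [0, 0, 0.364, 1, 0.9, 0, 0.5], [0, 0, 0.364, 1, 0.9, 0, 0.5], [0, 0, 0.364, 1, 0.9, 0, 0.5], [0, 0, 0.364, 1, 0.9, 0, 0.5], [0, 0, 0.364, 1, 0.9, 0, 0.5], [0, 0, 0.364, 1, 0.9, 0, 0.5], [0, 0, 0.364, 1, 0.9, 0, 0.5]]

```text
clock: 1.9
tcp_pos: [0.6515, -0.1306, 0.23]
eef_rot: [-0.929, -2.999, 0.001]
contact_force: [-0.2, -0.5, 0.5]
grip_width: 0.0428
gripper_force: 0.0
```

```bash
cat >> h.py <<'E'
def st():
    s=r.sense(); M=cv2.Rodrigues(np.array(s["eef_rot"]))[0]
    print("t %.1f tcp"%s["clock"],np.round(s["tcp_pos"],4),"line %.1f"%np.degrees(np.arctan2(M[1,1],M[0,1])),"zax",np.round(M[:,2],3),"F",np.round(s["contact_force"],1),"w %.4f gf %.1f q6 %.2f"%(s["grip_width"],s["gripper_force"],s["qpos"][5]))
    return s
def d(x,y,z,line=None):
    """scaled increments from the measured pose to tcp x,y,z and finger line angle (deg, mod 180)"""
    s=r.sense(); M=cv2.Rodrigues(np.array(s["eef_rot"]))[0]
    o=(np.array([x,y,z])-s["tcp_pos"])/0.25
    a=0 if line is None else (line-np.degrees(np.arctan2(M[1,1],M[0,1]))+90)%180-90
    print("shift",np.round(o,3),"turn %.4f"%(a/180))
E
python3 - <<'E'
from h import *
import pickle
st(); d(.682,-.112,.13,55.5)
f=pickle.load(open("top0.pkl","rb")); Z=zmap(f)
for n,(a,b,c,e),lo in(("bottle",(155,200,335,380),.05),("block",(180,240,375,425),.02)):
    P=Z[a:b,c:e].reshape(-1,3); P=P[P[:,2]>lo]; print(n,np.round(P.min(0),3),np.round(P.max(0),3))
E
```

```text
t 1.9 tcp [ 0.6515 -0.1306  0.23  ] line 55.6 zax [-0.002  0.    -1.   ] F [-0.2 -0.5  0.5] w 0.0428 gf 0.0 q6 -1.22
shift [ 0.122  0.075 -0.4  ] turn -0.0004
bottle [ 0.463 -0.256  0.05 ] [ 0.763 -0.105  1.225]
block [ 0.463 -0.376  0.02 ] [ 0.733 -0.105  1.225]
```

>>> send_rows:
  increments:
    - [[0, 0, 0, 0.122, 0.075, -0.3, 0.5], [0, 0, 0, 0.122, 0.075, -0.4, 0.5], [0, 0, 0, 0.122, 0.075, -0.5, 0.5], [0, 0, 0, 0.122, 0.075, -0.6, 0.5], [0, 0, 0, 0.122, 0.075, -0.704, 0.5], [0, 0, 0, 0.122, 0.075, -0.704, 0.5]]

```text
clock: 2.5
tcp_pos: [0.6784, -0.113, 0.0499]
eef_rot: [-0.935, -2.99, 0.002]
contact_force: [-0.7, -0.1, -0.6]
grip_width: 0.0425
gripper_force: 0.0
```

```bash
python3 - <<'E'
from h import *
st()
P=np.array([.5931,-.0508]); s=r.sense(); p0=s["tcp_pos"][:2]
a0=-34.5
# arc: tcp at radius .110, lever world angle from -34.5 down to -123
for a in (-34.5,-43,-51.5,-60,-68.5,-77,-85.5,-94,-102.5,-111,-119.5,-125,-127):
    p=P+.109*np.array([np.cos(np.radians(a)),np.sin(np.radians(a))]); print(a,np.round((a-a0)/180,3),np.round((p-p0)/.25,3))
f=optics.grab_frame("wrist"); save(f,"w1.png")
E
```

```text
t 2.5 tcp [ 0.6784 -0.113   0.0499] line 55.3 zax [-0.009  0.002 -1.   ] F [-0.7 -0.1 -0.6] w 0.0425 gf 0.0 q6 -1.18
-34.5 0.0 [0.018 0.002]
-43 -0.047 [-0.022 -0.048]
-51.5 -0.094 [-0.07  -0.092]
-60 -0.142 [-0.123 -0.129]
-68.5 -0.189 [-0.182 -0.157]
-77 -0.236 [-0.243 -0.176]
-85.5 -0.283 [-0.307 -0.186]
-94 -0.331 [-0.372 -0.186]
-102.5 -0.378 [-0.436 -0.177]
-111 -0.425 [-0.498 -0.158]
-119.5 -0.472 [-0.556 -0.131]
-125 -0.503 [-0.591 -0.108]
-127 -0.514 [-0.604 -0.099]
```

>>> send_rows:
  increments:
    - [[0, 0, -0.047, -0.036, -0.053, 0, 0.42], [0, 0, -0.094, -0.084, -0.097, 0, 0.42], [0, 0, -0.142, -0.137, -0.134, 0, 0.42], [0, 0, -0.189, -0.196, -0.162, 0, 0.42], [0, 0, -0.236, -0.257, -0.181, 0, 0.42], [0, 0, -0.283, -0.321, -0.191, 0, 0.42], [0, 0, -0.331, -0.386, -0.191, 0, 0.42], [0, 0, -0.378, -0.45, -0.182, 0, 0.42], [0, 0, -0.425, -0.512, -0.163, 0, 0.42], [0, 0, -0.472, -0.57, -0.136, 0, 0.42]]

```text
clock: 3.55
tcp_pos: [0.5397, -0.1474, 0.0584]
eef_rot: [2.716, 1.571, 0.005]
contact_force: [1.3, -0.4, -0.3]
grip_width: 0.036
gripper_force: 0.7
```

>>> send_rows:
  increments:
    - [[0, 0, -0.028, -0.035, 0.023, 0, 0.42], [0, 0, -0.028, -0.035, 0.023, 0, 0.42], [0, 0, -0.028, -0.035, 0.023, 0, 0.42], [0, 0, -0.028, -0.035, 0.023, 0, 0.42]]

```text
clock: 3.95
tcp_pos: [0.5311, -0.1406, 0.0564]
eef_rot: [2.777, 1.467, 0.002]
contact_force: [0.2, -0.2, 0.6]
grip_width: 0.0361
gripper_force: 0.3
```

```bash
python3 - <<'E'
from h import *
st()
f=optics.grab_frame("top"); I=cv2.cvtColor(f["image"],cv2.COLOR_RGB2BGR)
cv2.imwrite("pics/lev.png",cv2.resize(I[180:330,150:390],None,fx=3,fy=3,interpolation=2))
E
```

```text
t 4.0 tcp [ 0.5311 -0.1406  0.0564] line -34.3 zax [ 0.002 -0.    -1.   ] F [ 0.2 -0.2  0.6] w 0.0361 gf 0.3 q6 0.28
```

View pics/lev.png

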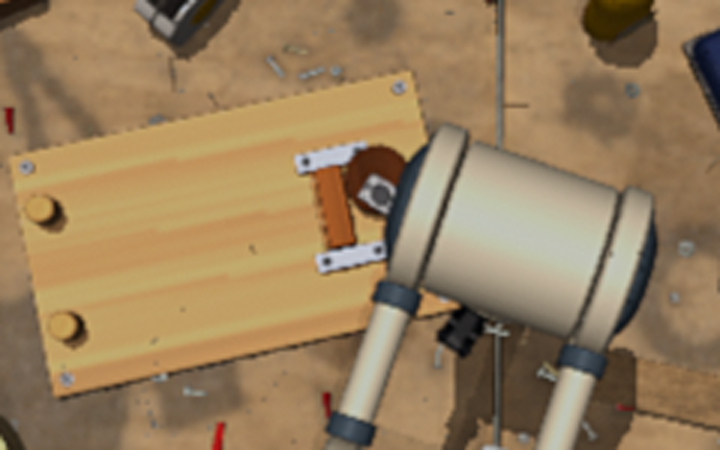

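The lever is open: jaw drawn back, cam disc turned, and the grip at about crop pixel (460,330). Next I pick strip A, to lie crosswise.

>>> send_rows:
  increments:
    - [[0, 0, 0, 0, 0, 0.36, 0.5], [0, 0, 0, 0, 0, 0.36, 0.5], [0, 0, 0, 0, 0, 0.36, 0.6], [0, 0, 0.124, -0.324, -0.48, 0.36, 0.75], [0, 0, 0.124, -0.324, -0.48, 0.36, 0.75], [0, 0, 0.124, -0.324, -0.48, 0.2, 0.75], [0, 0, 0.124, -0.324, -0.48, 0, 0.75], [0, 0, 0.124, -0.324, -0.48, 0, 0.75], [0, 0, 0.124, -0.324, -0.48, 0, 0.75]]

```text
clock: 4.9
tcp_pos: [0.448, -0.2592, 0.0527]
eef_rot: [-2.438, -1.971, 0.002]
contact_force: [0.7, 0.1, 0.8]
grip_width: 0.0639
gripper_force: 0.0
```

```bash
python3 - <<'E'
from h import *
st(); d(.4501,-.2605,.005,-12)
f=optics.grab_frame("top"); Z=zmap(f); z=Z[...,2]
m=np.zeros(z.shape,np.uint8); m[190:270,275:345]=((z>.08)&(z<.105))[190:270,275:345]
for c in cv2.findContours(m,0,1)[0]:
    if cv2.contourArea(c)>15: (u,v),rad=cv2.minEnclosingCircle(c); print("grip?",u,v,rad,px2w(f,[[u,v]],.094))
save(f,"t2.png")
f=optics.grab_frame("wrist"); save(f,"w2.png")
E
```

```text
t 4.9 tcp [ 0.448  -0.2592  0.0527] line -12.1 zax [-0.005  0.004 -1.   ] F [0.7 0.1 0.8] w 0.0639 gf 0.0 q6 -0.38
shift [ 0.008 -0.005 -0.191] turn 0.0005
grip? 317.5 268.0 5.590270042419434 [[ 0.53811803 -0.14077401  0.094     ]]
```

View pics/w2.png

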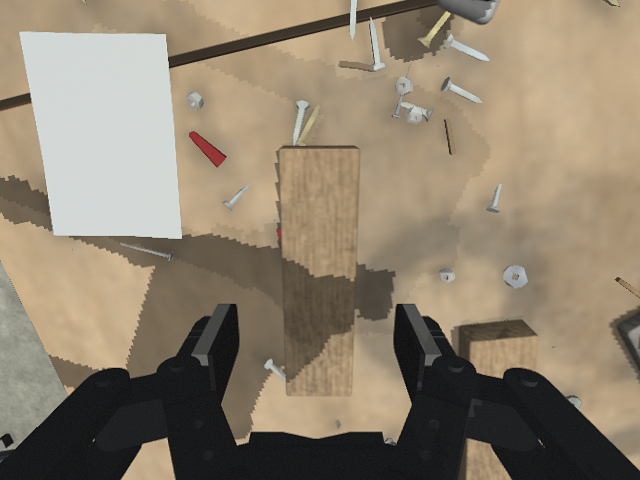

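The wrist view shows strip A at (320,270), centred between the pads at (225,340) and (410,340). The grip at (0.538, -0.141) puts the cam at about 0. Descend and grasp.

>>> send_rows:
  increments:
    - [[0, 0, 0, 0.006, -0.004, -0.1, 0.75], [0, 0, 0, 0.006, -0.004, -0.19, 0.75], [0, 0, 0, 0.006, -0.004, -0.19, 0.75], [0, 0, 0, 0.006, -0.004, -0.19, 0.3], [0, 0, 0, 0.006, -0.004, -0.19, 0.3], [0, 0, 0, 0.006, -0.004, -0.19, 0.3], [0, 0, 0, 0.006, -0.004, -0.19, 0.3], [0, 0, 0, 0.006, -0.004, -0.19, 0.3]]

```text
clock: 5.8
tcp_pos: [0.4528, -0.2619, 0.0109]
eef_rot: [2.438, 1.974, 0.003]
contact_force: [-0.3, 1.3, 7.0]
grip_width: 0.0358
gripper_force: 60.7
```

```bash
python3 - <<'E'
from h import *
st()
E
```

```text
t 5.8 tcp [ 0.4528 -0.2619  0.0109] line -12.0 zax [ 0.004 -0.002 -1.   ] F [-0.3  1.3  7. ] w 0.0358 gf 60.7 q6 -0.38
```

>>> send_rows:
  increments:
    - [[0, 0, 0, 0, 0, 0.56, 0.3], [0, 0, 0, 0, 0, 0.56, 0.3], [0, 0, 0, 0, 0, 0.56, 0.3], [0, 0, -0.361, 0.18, 0.85, 0.56, 0.3], [0, 0, -0.361, 0.18, 0.85, 0.56, 0.3], [0, 0, -0.361, 0.18, 0.85, 0.56, 0.3], [0, 0, -0.361, 0.18, 0.85, 0.56, 0.3], [0, 0, -0.361, 0.18, 0.85, 0.56, 0.3], [0, 0, -0.361, 0.18, 0.85, 0.56, 0.3], [0, 0, -0.361, 0.18, 0.85, 0.56, 0.3]]

```text
clock: 6.8
tcp_pos: [0.4964, -0.0471, 0.1489]
eef_rot: [3.085, 0.592, 0.002]
contact_force: [0.5, -0.9, -0.2]
grip_width: 0.0361
gripper_force: 60.5
```

>>> send_rows:
  increments:
    - [[0, 0, -0.006, 0.182, 0.85, 0, 0.3], [0, 0, -0.006, 0.182, 0.85, 0, 0.3], [0, 0, -0.006, 0.182, 0.85, 0, 0.3], [0, 0, -0.006, 0.182, 0.85, 0, 0.3], [0, 0, -0.006, 0.182, 0.85, -0.1, 0.3], [0, 0, -0.006, 0.182, 0.85, -0.2, 0.3], [0, 0, -0.006, 0.182, 0.85, -0.2, 0.3], [0, 0, -0.006, 0.182, 0.85, -0.2, 0.3]]

```text
clock: 7.6
tcp_pos: [0.5414, 0.1637, 0.0984]
eef_rot: [3.09, 0.567, -0.0]
contact_force: [0.0, -0.3, 0.3]
grip_width: 0.0358
gripper_force: 60.5
```

```bash
python3 - <<'E'
from h import *
s=st(); d(.5434,.1635,.06,-76.93); s=st()
f=optics.grab_frame("top"); I=cv2.cvtColor(f["image"],cv2.COLOR_RGB2BGR)
g=optics.grab_frame("wrist"); J=cv2.cvtColor(g["image"],cv2.COLOR_RGB2BGR)
cv2.imwrite("pics/c3.png",np.hstack([cv2.resize(I[170:330,120:280],(400,400)),cv2.resize(J[:,80:560],(400,400))]))
E
```

```text
t 7.6 tcp [0.5414 0.1637 0.0984] line -69.2 zax [-0. -0. -1.] F [ 0.  -0.3  0.3] w 0.0358 gf 60.5 q6 1.44
shift [ 0.008 -0.001 -0.154] turn -0.0430
t 7.6 tcp [0.5414 0.1637 0.0984] line -69.2 zax [-0. -0. -1.] F [ 0.  -0.3  0.3] w 0.0358 gf 60.5 q6 1.44
```

View pics/c3.png

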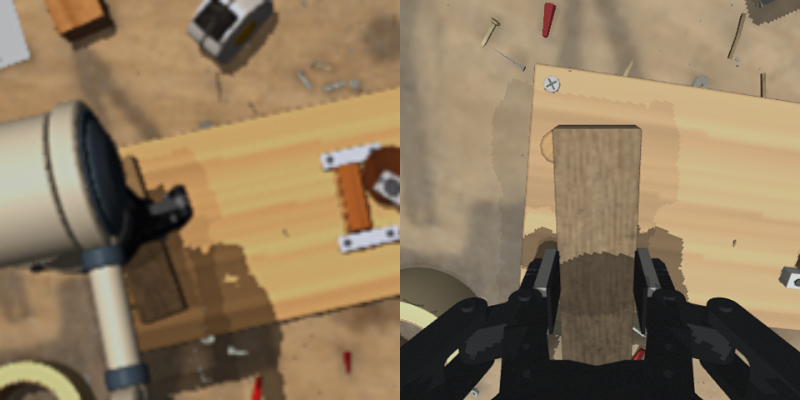

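The strip is held between the pads, with its far end at about (598,126) in the right-hand panel, and it still needs 7.7° of turn. I'll measure where it sits in the grip from the wrist depth.

```bash
python3 - <<'E'
from h import *
s=st(); g=optics.grab_frame("wrist"); Z=zmap(g)
p=Z[170:260,285:345].reshape(-1,3); zt=np.median(p[:,2]); print("top z",zt,"rel tcp",zt-s["tcp_pos"][2], "spread",np.percentile(p[:,2],[10,90]))
M=cv2.Rodrigues(np.array(s["eef_rot"]))[0]
m=(abs(Z[...,2]-zt)<.006).astype(np.uint8); m[:, :240]=0; m[:,400:]=0; m[310:]=0
c=max(cv2.findContours(m,0,1)[0],key=cv2.contourArea)
L=(px2w(g,c.reshape(-1,2),zt)-s["tcp_pos"])@M
print("tool x,y extents",L[:,:2].min(0),L[:,:2].max(0))
k=L[(L[:,0]>L[:,0].max()-.05)|(L[:,0]<-.02)]
rc=cv2.minAreaRect((L[:,:2]*1000).astype(np.float32)); print(rc, cv2.boundingRect(c))
E
```

```text
t 7.7 tcp [0.5424 0.1635 0.1001] line -69.2 zax [ 0.003  0.001 -1.   ] F [ 0.   0.3 -0.2] w 0.0363 gf 60.5 q6 1.44
top z 0.10794568487266919 rel tcp 0.007836074610810609 spread [0.10716812 0.10874822]
tool x,y extents [ 0.00678309 -0.02468424] [0.06798859 0.0254911 ]
((37.39288330078125, 0.4386425018310547), (61.161903381347656, 50.17537307739258), 0.06795010715723038) (253, 152, 127, 158)
```

>>> send_rows:
  increments:
    - [[0, 0, -0.043, 0.006, 0, 0, 0.3], [0, 0, -0.043, 0.006, 0, -0.1, 0.3], [0, 0, -0.043, 0.006, 0, -0.2, 0.3], [0, 0, -0.043, 0.006, 0, -0.25, 0.3], [0, 0, -0.043, 0.006, 0, -0.298, 0.3], [0, 0, -0.043, 0.006, 0, -0.298, 0.3], [0, 0, -0.043, 0.006, 0, -0.298, 0.3]]

```text
clock: 8.45
tcp_pos: [0.5436, 0.1638, 0.0243]
eef_rot: [-3.121, -0.357, -0.002]
contact_force: [-0.7, 1.0, -0.7]
grip_width: 0.0359
gripper_force: 62.5
```

```bash
python3 - <<'E'
from h import *
st(); d(.5434,.1635,.025,-76.93)
E
```

```text
t 8.4 tcp [0.5436 0.1638 0.0243] line -76.9 zax [ 0.002  0.    -1.   ] F [-0.7  1.  -0.7] w 0.0359 gf 62.5 q6 1.58
shift [-0.001 -0.001  0.003] turn 0.0000
```

>>> send_rows:
  increments:
    - [[0, 0, 0, 0, 0, 0, 0.6], [0, 0, 0, 0, 0, 0, 0.7], [0, 0, 0, 0, 0, 0, 0.7], [0, 0, 0, 0, 0, 0.2, 0.7], [0, 0, 0, 0, 0, 0.4, 0.7], [0, 0, 0, 0, 0, 0.52, 0.7], [0, 0, 0, 0, -0.6, 0.52, 0.7], [0, 0, 0, 0, -0.6, 0.52, 0.7], [0, 0, 0, 0, -0.6, 0.52, 0.7], [0, 0, 0, 0, -0.6, 0.52, 0.7]]

```text
clock: 9.45
tcp_pos: [0.5429, 0.0084, 0.1536]
eef_rot: [3.12, 0.347, 0.0]
contact_force: [1.3, 1.3, -0.5]
grip_width: 0.0592
gripper_force: 0.0
```

>>> send_rows:
  increments:
    - [[0, 0, 0.395, 0, -0.9, 0, 0.75], [0, 0, 0.395, 0, -0.9, 0, 0.75], [0, 0, 0.395, 0, -0.9, 0, 0.75], [0, 0, 0.395, 0, -0.9, 0, 0.75], [0, 0, 0.395, 0, -0.9, 0, 0.75], [0, 0, 0.395, 0, -0.9, 0, 0.75], [0, 0, 0.395, 0, -0.9, 0, 0.75], [0, 0, 0.395, 0, -0.9, 0, 0.75], [0, 0, 0.395, 0, -0.9, 0, 0.75]]

```text
clock: 10.35
tcp_pos: [0.5432, -0.2108, 0.1532]
eef_rot: [-2.326, -2.112, -0.0]
contact_force: [0.2, 0.6, -0.2]
grip_width: 0.0638
gripper_force: 0.0
```

```bash
cat >> h.py <<'E'
O=np.array([.568,.0573]); A=np.radians(13.07); X=np.array([np.cos(A),np.sin(A)]); Y=np.array([-np.sin(A),np.cos(A)])
def strips_on_board(f):
    """boxes of things 20..40 mm high on the board, in board mm; and the dogs"""
    Z=zmap(f); z=Z[...,2]; roi=np.zeros(z.shape,np.uint8); roi[205:312,152:300]=1
    m=cv2.morphologyEx(((z>.0235)&(z<.036)).astype(np.uint8)*roi,cv2.MORPH_OPEN,np.ones((3,3)))
    for c in cv2.findContours(m,0,1)[0]:
        if cv2.contourArea(c)<150: continue
        P=px2w(f,c.reshape(-1,2),.031)[:,:2]-O; B=np.c_[P@X,P@Y]*1000
        print("box",[np.round(k,1) for k in cv2.minAreaRect(B.astype(np.float32))],"ext",np.round(B.min(0),1),np.round(B.max(0),1))
E
python3 - <<'E'
from h import *
st(); d(.5358,-.3817,.06,-5.8)
f=optics.grab_frame("top"); save(f,"t4.png"); strips_on_board(f)
E
```

```text
t 10.3 tcp [ 0.5432 -0.2108  0.1532] line -5.5 zax [ 0.  0. -1.] F [ 0.2  0.6 -0.2] w 0.0638 gf 0.0 q6 -0.33
shift [-0.03  -0.684 -0.373] turn -0.0016
box [array([ -1.7, 107.7]), array([140. ,  39.2]), np.float64(0.2)] ext [-71.7  88.2] [ 68.3 127.6]
```

Strip A lies at board (-1.7, 107.7), 0.2° off square, so it sits 3 mm short of the dogs as planned. Next is strip B.

>>> send_rows:
  increments:
    - [[0, 0, 0, -0.03, -0.684, 0, 0.75], [0, 0, 0, -0.03, -0.684, 0, 0.75], [0, 0, 0, -0.03, -0.684, 0, 0.75], [0, 0, 0, -0.03, -0.684, -0.2, 0.75], [0, 0, 0, -0.03, -0.684, -0.35, 0.75], [0, 0, 0, -0.03, -0.684, -0.35, 0.75]]

```text
clock: 11.0
tcp_pos: [0.532, -0.38, 0.0572]
eef_rot: [-2.324, -2.093, 0.003]
contact_force: [-0.3, 1.0, -1.2]
grip_width: 0.0645
gripper_force: 0.0
```

```bash
python3 - <<'E'
from h import *
s=st(); d(.5358,-.3817,.011,-5.8)
g=optics.grab_frame("wrist"); Z=zmap(g); M=cv2.Rodrigues(np.array(s["eef_rot"]))[0]
z=Z[...,2]; m=((z>.012)&(z<.026)).astype(np.uint8); m[:,:230]=0; m[:,420:]=0; m[300:]=0
m=cv2.morphologyEx(m,cv2.MORPH_OPEN,np.ones((5,5)))
c=max(cv2.findContours(m,0,1)[0],key=cv2.contourArea); L=(px2w(g,c.reshape(-1,2),.019)-s["tcp_pos"])@M
print(np.round(L[:,:2].min(0),4),np.round(L[:,:2].max(0),4),[np.round(k,1) for k in cv2.minAreaRect((L[:,:2]*1000).astype(np.float32))])
E
```

```text
t 11.0 tcp [ 0.532  -0.38    0.0572] line -6.0 zax [-0.011  0.009 -1.   ] F [-0.3  1.  -1.2] w 0.0645 gf 0.0 q6 -0.57
shift [ 0.015 -0.007 -0.185] turn 0.0010
[-0.0121 -0.0149] [0.0654 0.0229] [array([26.7,  4. ]), array([37.7, 77.5]), np.float64(89.9)]
```

>>> send_rows:
  increments:
    - [[0, 0, 0, 0.008, -0.004, -0.1, 0.75], [0, 0, 0, 0.008, -0.004, -0.185, 0.75], [0, 0, 0, 0.008, -0.004, -0.185, 0.75], [0, 0, 0, 0.008, -0.004, -0.185, 0.3], [0, 0, 0, 0.008, -0.004, -0.185, 0.3], [0, 0, 0, 0.008, -0.004, -0.185, 0.3], [0, 0, 0, 0.008, -0.004, -0.185, 0.3], [0, 0, 0, 0, 0, 0.2, 0.3], [0, 0, 0, 0, 0, 0.38, 0.3], [0, 0, 0, 0, 0, 0.38, 0.3]]

```text
clock: 12.05
tcp_pos: [0.5356, -0.3823, 0.1643]
eef_rot: [2.33, 2.104, 0.001]
contact_force: [1.5, -1.5, 0.5]
grip_width: 0.0258
gripper_force: 0.0
```

```bash
python3 - <<'E'
from h import *
s=st(); p=O+Y*(.016); print(p); d(p[0],p[1],.15,13.07)
g=optics.grab_frame("wrist"); Z=zmap(g); M=cv2.Rodrigues(np.array(s["eef_rot"]))[0]
zt=np.median(Z[170:260,285:345,2]); print("top rel tcp",zt-s["tcp_pos"][2])
m=(abs(Z[...,2]-zt)<.006).astype(np.uint8); m[:,:240]=0; m[:,400:]=0; m[230:]=0
c=max(cv2.findContours(m,0,1)[0],key=cv2.contourArea); L=(px2w(g,c.reshape(-1,2),zt)-s["tcp_pos"])@M
print(np.round(L[:,:2].min(0),4),np.round(L[:,:2].max(0),4),"tool x in world",M[:,0].round(2))
E
```

```text
t 12.1 tcp [ 0.5356 -0.3823  0.1643] line -5.8 zax [ 0.002 -0.001 -1.   ] F [ 1.5 -1.5  0.5] w 0.0258 gf 0.0 q6 -0.57
[0.56438174 0.07288551]
shift [ 0.115  1.821 -0.057] turn 0.1050
top rel tcp -0.14583895733920207
[-0.005  -0.0194] [0.0673 0.0185] tool x in world [ 0.1   0.99 -0.  ]
```

The grasp missed: the fingers closed above the strip because my height was taken from a reading that hadn't settled. Strip B is still in place and centred under the tool, so I'll open, descend further, and settle before closing.

>>> send_rows:
  increments:
    - [[0, 0, 0, 0, 0, -0.1, 0.75], [0, 0, 0, 0, 0, -0.2, 0.75], [0, 0, 0, 0, 0, -0.3, 0.75], [0, 0, 0, 0, 0, -0.4, 0.75], [0, 0, 0, 0, 0, -0.5, 0.75], [0, 0, 0, 0, 0, -0.56, 0.75], [0, 0, 0, 0, 0, -0.59, 0.75], [0, 0, 0, 0, 0, -0.59, 0.75], [0, 0, 0, 0, 0, -0.59, 0.75], [0, 0, 0, 0, 0, -0.59, 0.75]]

```text
clock: 13.1
tcp_pos: [0.5363, -0.3828, 0.0152]
eef_rot: [2.329, 2.104, 0.001]
contact_force: [-0.2, -0.5, -0.4]
grip_width: 0.0638
gripper_force: 0.0
```

```bash
python3 - <<'E'
from h import *
s=st()
E
```

```text
t 13.1 tcp [ 0.5363 -0.3828  0.0152] line -5.8 zax [ 0.002 -0.002 -1.   ] F [-0.2 -0.5 -0.4] w 0.0638 gf 0.0 q6 -0.57
```

>>> send_rows:
  increments:
    - [[0, 0, 0, 0, 0, -0.024, 0.75], [0, 0, 0, 0, 0, -0.024, 0.75], [0, 0, 0, 0, 0, -0.024, 0.3], [0, 0, 0, 0, 0, -0.024, 0.3], [0, 0, 0, 0, 0, -0.024, 0.3], [0, 0, 0, 0, 0, -0.024, 0.3], [0, 0, 0, 0, 0, -0.024, 0.3], [0, 0, 0, 0, 0, -0.024, 0.3]]

```text
clock: 13.9
tcp_pos: [0.5357, -0.3823, 0.0077]
eef_rot: [2.331, 2.105, 0.0]
contact_force: [0.6, 0.7, 3.6]
grip_width: 0.036
gripper_force: 62.2
```

```bash
python3 - <<'E'
from h import *
s=st()
E
```

```text
t 13.9 tcp [ 0.5357 -0.3823  0.0077] line -5.8 zax [ 0.001 -0.    -1.   ] F [0.6 0.7 3.6] w 0.0360 gf 62.2 q6 -0.57
```

>>> send_rows:
  increments:
    - [[0, 0, 0, 0, 0, 0.2, 0.3], [0, 0, 0, 0, 0, 0.4, 0.3], [0, 0, 0, 0, 0, 0.6, 0.3], [0, 0, 0.105, 0.056, 0.914, 0.6, 0.3], [0, 0, 0.105, 0.056, 0.914, 0.6, 0.3], [0, 0, 0.105, 0.056, 0.914, 0.6, 0.3], [0, 0, 0.105, 0.056, 0.914, 0.6, 0.3], [0, 0, 0.105, 0.056, 0.914, 0.6, 0.3], [0, 0, 0.105, 0.056, 0.914, 0.6, 0.3]]

```text
clock: 14.8
tcp_pos: [0.5496, -0.1497, 0.1569]
eef_rot: [-1.947, -2.464, -0.002]
contact_force: [-0.4, 0.1, -0.2]
grip_width: 0.0358
gripper_force: 61.9
```

>>> send_rows:
  increments:
    - [[0, 0, 0, 0.057, 0.914, 0, 0.3], [0, 0, 0, 0.057, 0.914, 0, 0.3], [0, 0, 0, 0.057, 0.914, 0, 0.3], [0, 0, 0, 0.057, 0.914, 0, 0.3], [0, 0, 0, 0.057, 0.914, 0, 0.3], [0, 0, 0, 0.057, 0.914, -0.2, 0.3], [0, 0, 0, 0.057, 0.914, -0.35, 0.3], [0, 0, 0, 0.057, 0.914, -0.35, 0.3], [0, 0, 0, 0.057, 0.914, -0.35, 0.3], [0, 0, 0, 0.057, 0.914, -0.35, 0.3]]

```text
clock: 15.8
tcp_pos: [0.5653, 0.0743, 0.0727]
eef_rot: [1.953, 2.457, 0.004]
contact_force: [0.2, -0.1, -0.1]
grip_width: 0.0362
gripper_force: 61.8
```

```bash
python3 - <<'E'
from h import *
s=st(); p=O+Y*.018; d(p[0],p[1],.0225,13.07)
g=optics.grab_frame("wrist"); Z=zmap(g); M=cv2.Rodrigues(np.array(s["eef_rot"]))[0]
zt=np.median(Z[180:230,295:335,2]); print("top rel tcp",zt-s["tcp_pos"][2])
m=(abs(Z[...,2]-zt)<.006).astype(np.uint8); m[:,:240]=0; m[:,400:]=0; m[230:]=0
c=max(cv2.findContours(m,0,1)[0],key=cv2.contourArea); L=(px2w(g,c.reshape(-1,2),zt)-s["tcp_pos"])@M
print("strip in tool",np.round(L[:,:2].min(0),4),np.round(L[:,:2].max(0),4))
E
```

```text
t 15.8 tcp [0.5653 0.0743 0.0727] line 13.0 zax [ 0.004  0.    -1.   ] F [ 0.2 -0.1 -0.1] w 0.0362 gf 61.8 q6 -0.16
shift [-0.006  0.002 -0.201] turn 0.0002
top rel tcp 0.010907251191430475
strip in tool [ 0.0411 -0.0197] [0.0678 0.018 ]
```

>>> send_rows:
  increments:
    - [[0, 0, 0, -0.006, 0.002, -0.1, 0.3], [0, 0, 0, -0.006, 0.002, -0.16, 0.3], [0, 0, 0, -0.006, 0.002, -0.205, 0.3], [0, 0, 0, -0.006, 0.002, -0.205, 0.3], [0, 0, 0, -0.006, 0.002, -0.205, 0.3], [0, 0, 0, -0.006, 0.002, -0.205, 0.3]]

```text
clock: 16.45
tcp_pos: [0.5625, 0.0753, 0.0189]
eef_rot: [1.954, 2.46, 0.001]
contact_force: [-0.3, -0.3, -1.0]
grip_width: 0.0364
gripper_force: 64.6
```

```bash
python3 - <<'E'
from h import *
s=st()
E
```

```text
t 16.4 tcp [0.5625 0.0753 0.0189] line 13.1 zax [ 0.001  0.    -1.   ] F [-0.3 -0.3 -1. ] w 0.0364 gf 64.6 q6 -0.16
```

>>> send_rows:
  increments:
    - [[0, 0, 0, 0, 0, 0, 0.6], [0, 0, 0, 0, 0, 0, 0.7], [0, 0, 0, 0, 0, 0, 0.7], [0, 0, 0, 0, 0, 0.2, 0.7], [0, 0, 0, 0, 0, 0.4, 0.6], [0, 0, 0, 0, 0, 0.6, 0.5], [0, 0, 0, 0, 0, 0.6, 0.5], [0, 0, -0.1, -0.02, -0.2, 0.6, 0.5], [0, 0, -0.1, -0.02, -0.2, 0.6, 0.5], [0, 0, -0.1, -0.02, -0.2, 0.6, 0.5]]

```text
clock: 17.45
tcp_pos: [0.5572, 0.0244, 0.1685]
eef_rot: [2.319, 2.12, 0.001]
contact_force: [-0.6, 0.9, 0.0]
grip_width: 0.0428
gripper_force: 0.0
```

>>> send_rows:
  increments:
    - [[0, 0, -0.15, -0.087, -0.669, 0, 0.5], [0, 0, -0.15, -0.087, -0.669, 0, 0.5], [0, 0, -0.15, -0.087, -0.669, 0, 0.5], [0, 0, -0.15, -0.087, -0.669, 0, 0.5], [0, 0, -0.15, -0.087, -0.669, 0, 0.5], [0, 0, -0.15, -0.087, -0.669, 0, 0.5]]

```text
clock: 18.05
tcp_pos: [0.5357, -0.1412, 0.1683]
eef_rot: [-2.744, -1.528, -0.001]
contact_force: [0.3, 0.5, -0.0]
grip_width: 0.0429
gripper_force: 0.0
```

```bash
python3 - <<'E'
from h import *
s=st(); d(.5365,-.1425,.055,-31.9)
f=optics.grab_frame("top"); strips_on_board(f); I=cv2.cvtColor(f["image"],cv2.COLOR_RGB2BGR)
cv2.imwrite("pics/t5.png",cv2.resize(I[190:330,140:340],None,fx=3,fy=3,interpolation=2))
E
```

```text
t 18.1 tcp [ 0.5357 -0.1412  0.1683] line -31.8 zax [-0.     0.001 -1.   ] F [ 0.3  0.5 -0. ] w 0.0429 gf 0.0 q6 0.23
shift [ 0.003 -0.005 -0.453] turn -0.0008
box [array([-1.4, 18.2]), array([ 38.7, 140.1]), np.float64(0.0)] ext [-20.8 -51.9] [17.9 88.2]
box [array([ -1.8, 108.1]), array([140.3,  38.4]), np.float64(0.2)] ext [-71.9  89.1] [ 68.3 127.6]
```

View pics/t5.png

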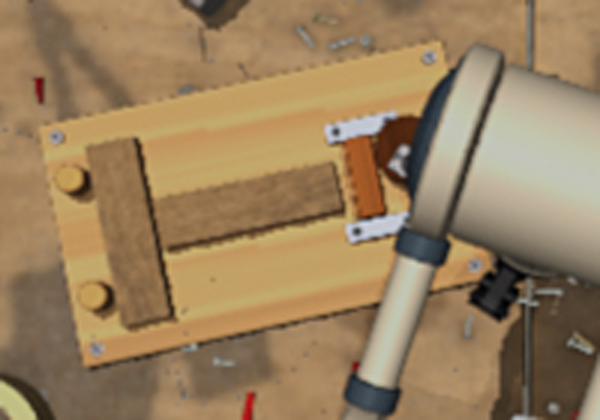

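The T lies as wanted: the cross strip at (130,230) by the dogs, the stem at (250,205) facing the open jaw at (363,178). Measured offsets are -2.9 mm for the cross and -3.8 mm for the stem, both square. Now I lower onto the grip and close the cam.

>>> send_rows:
  increments:
    - [[0, 0, 0, 0.003, -0.005, -0.15, 0.5], [0, 0, 0, 0.003, -0.005, -0.3, 0.5], [0, 0, 0, 0.003, -0.005, -0.4, 0.5], [0, 0, 0, 0.003, -0.005, -0.453, 0.5], [0, 0, 0, 0.003, -0.005, -0.453, 0.42], [0, 0, 0, 0.003, -0.005, -0.453, 0.42], [0, 0, 0, 0.003, -0.005, -0.453, 0.42]]

```text
clock: 18.8
tcp_pos: [0.5375, -0.1432, 0.0576]
eef_rot: [2.744, 1.525, 0.004]
contact_force: [-0.2, 0.5, 0.3]
grip_width: 0.0356
gripper_force: 0.0
```

```bash
python3 - <<'E'
from h import *
s=st(); P=np.array([.5931,-.0508]); v=s["tcp_pos"][:2]-P; print("radius",np.linalg.norm(v),"ang",np.degrees(np.arctan2(v[1],v[0])))
a0=-121.9; u=lambda a:P+.110*np.array([np.cos(np.radians(a)),np.sin(np.radians(a))])
for a in list(np.arange(-114,-36,8.))+[-34,-28]: print(a,round((a-a0)/180,3),np.round((u(a)-u(a0))/.25,3), "from -42:",np.round((u(a)-u(-42))/.25,3))
E
```

```text
t 18.8 tcp [ 0.5375 -0.1432  0.0576] line -31.9 zax [ 0.003 -0.001 -1.   ] F [-0.2  0.5  0.3] w 0.0356 gf 0.0 q6 0.23
radius 0.10780353850288198 ang -121.03445907277855
-114.0 0.044 [ 0.054 -0.028] from -42: [-0.506 -0.108]
-106.0 0.088 [ 0.111 -0.049] from -42: [-0.448 -0.129]
-98.0 0.133 [ 0.171 -0.062] from -42: [-0.388 -0.141]
-90.0 0.177 [ 0.233 -0.066] from -42: [-0.327 -0.146]
-82.0 0.222 [ 0.294 -0.062] from -42: [-0.266 -0.141]
-74.0 0.266 [ 0.354 -0.049] from -42: [-0.206 -0.129]
-66.0 0.311 [ 0.411 -0.028] from -42: [-0.148 -0.108]
-58.0 0.355 [0.466 0.   ] from -42: [-0.094 -0.079]
-50.0 0.399 [0.515 0.036] from -42: [-0.044 -0.043]
-42.0 0.444 [0.559 0.079] from -42: [0. 0.]
-34 0.488 [0.597 0.128] from -42: [0.038 0.048]
-28 0.522 [0.621 0.167] from -42: [0.062 0.088]
```

>>> send_rows:
  increments:
    - [[0, 0, 0.044, 0.054, -0.028, 0, 0.42], [0, 0, 0.088, 0.111, -0.049, 0, 0.42], [0, 0, 0.133, 0.171, -0.062, 0, 0.42], [0, 0, 0.177, 0.233, -0.066, 0, 0.42], [0, 0, 0.222, 0.294, -0.062, 0, 0.42], [0, 0, 0.266, 0.354, -0.049, 0, 0.42], [0, 0, 0.311, 0.411, -0.028, 0, 0.42], [0, 0, 0.355, 0.466, 0, 0, 0.42], [0, 0, 0.399, 0.515, 0.036, 0, 0.42], [0, 0, 0.444, 0.559, 0.079, 0, 0.42]]

```text
clock: 19.8
tcp_pos: [0.676, -0.1244, 0.0568]
eef_rot: [-1.119, -2.935, 0.003]
contact_force: [-8.6, -4.1, 1.7]
grip_width: 0.0361
gripper_force: 4.4
```

>>> send_rows:
  increments:
    - [[0, 0, 0.022, 0.019, 0.024, 0, 0.42], [0, 0, 0.044, 0.038, 0.048, 0, 0.42], [0, 0, 0.06, 0.05, 0.068, 0, 0.42], [0, 0, 0.078, 0.062, 0.088, 0, 0.42], [0, 0, 0.078, 0.062, 0.088, 0, 0.42], [0, 0, 0.078, 0.062, 0.088, 0, 0.42], [0, 0, 0.078, 0.062, 0.088, 0, 0.42]]

```text
clock: 20.5
tcp_pos: [0.6906, -0.1034, 0.0568]
eef_rot: [-0.761, -3.047, 0.005]
contact_force: [-6.5, -4.4, 0.7]
grip_width: 0.0359
gripper_force: 3.6
```

```bash
python3 - <<'E'
from h import *
s=st(); P=np.array([.5931,-.0508]); v=s["tcp_pos"][:2]-P; print("radius",np.linalg.norm(v),"ang",np.degrees(np.arctan2(v[1],v[0])))
f=optics.grab_frame("top"); strips_on_board(f)
E
```

```text
t 20.5 tcp [ 0.6906 -0.1034  0.0568] line 62.0 zax [-0.002 -0.003 -1.   ] F [-6.5 -4.4  0.7] w 0.0359 gf 3.6 q6 -1.28
radius 0.11080980169622709 ang -28.33137878185104
box [array([-2.5, 54.6]), array([154.3, 139.8]), np.float64(89.1)] ext [-71.7 -22.8] [ 68.5 131. ]
```

>>> send_rows:
  increments:
    - [[0, 0, 0, -0.01, -0.018, 0, 0.48], [0, 0, 0, -0.012, -0.021, 0, 0.5], [0, 0, 0, -0.012, -0.021, 0, 0.5], [0, 0, 0, -0.012, -0.021, 0.2, 0.5], [0, 0, 0, -0.012, -0.021, 0.4, 0.5], [0, 0, 0, -0.012, -0.021, 0.6, 0.5], [0, 0, 0, -0.4, -0.6, 0.7, 0.5], [0, 0, 0, -0.4, -0.6, 0.7, 0.5], [0, 0, 0, -0.4, -0.6, 0.7, 0.5], [0, 0, 0, -0.4, -0.6, 0.7, 0.5]]

```text
clock: 21.55
tcp_pos: [0.5899, -0.2542, 0.232]
eef_rot: [0.762, 3.046, -0.002]
contact_force: [0.2, -0.5, 0.0]
grip_width: 0.0433
gripper_force: 0.0
```

>>> send_rows:
  increments:
    - [[0, 0, 0, -0.3, -0.6, 0, 0.5], [0, 0, 0, -0.3, -0.6, 0, 0.5], [0, 0, 0, -0.3, -0.6, 0, 0.5], [0, 0, 0, -0.3, -0.6, 0, 0.5], [0, 0, 0, -0.3, -0.6, 0, 0.5]]

```text
clock: 22.05
tcp_pos: [0.5151, -0.4037, 0.2303]
eef_rot: [0.765, 3.047, -0.0]
contact_force: [0.1, 0.7, -0.3]
grip_width: 0.0426
gripper_force: 0.0
```

```bash
python3 - <<'E'
from h import *
st()
f=optics.grab_frame("top"); Z=zmap(f); z=Z[...,2]
m=np.zeros(z.shape,np.uint8); m[185:225,285:325]=((z>.08)&(z<.105))[185:225,285:325]
for c in cv2.findContours(m,0,1)[0]:
    if cv2.contourArea(c)>15:
        (u,v),_=cv2.minEnclosingCircle(c); p=px2w(f,[[u,v]],.094)[0,:2]; w=p-np.array([.5931,-.0508]); print("grip",p,"cam",np.arctan2(w[1],w[0])-A+np.radians(135))
z2=((z>.0235)&(z<.036)).astype(np.uint8)
# separate: crosswise and stem by board y
uv=np.argwhere(z2[205:312,152:300])+[205,152]; B=px2w(f,uv[:,::-1],.031)[:,:2]-O; b=np.c_[B@X,B@Y]*1000
cr=b[(b[:,1]>94)&(b[:,1]<129)]; sm=b[(b[:,1]>-40)&(b[:,1]<88)&(abs(b[:,0])<30)]
for n,q in(("cross",cr),("stem",sm)): print(n,[np.round(k,2) for k in cv2.minAreaRect(q.astype(np.float32))],q.min(0).round(1),q.max(0).round(1))
I=cv2.cvtColor(f["image"],cv2.COLOR_RGB2BGR)
cv2.imwrite("pics/t6.png",cv2.resize(I[150:330,140:390],None,fx=3,fy=3,interpolation=2))
E
```

```text
t 22.1 tcp [ 0.5151 -0.4037  0.2303] line 61.8 zax [ 0. -0. -1.] F [ 0.1  0.7 -0.3] w 0.0426 gf 0.0 q6 -1.80
grip [ 0.68515743 -0.1064686 ] cam 1.5842000376517407
cross [array([ -1.59, 111.68]), array([140.2 ,  34.67]), np.float64(0.05)] [-71.7  94.3] [ 68.5 129. ]
stem [array([-1.42, 23.89]), array([127.76,  38.77]), np.float64(89.96)] [-20.8 -40. ] [18.  87.8]
```

View pics/t6.png

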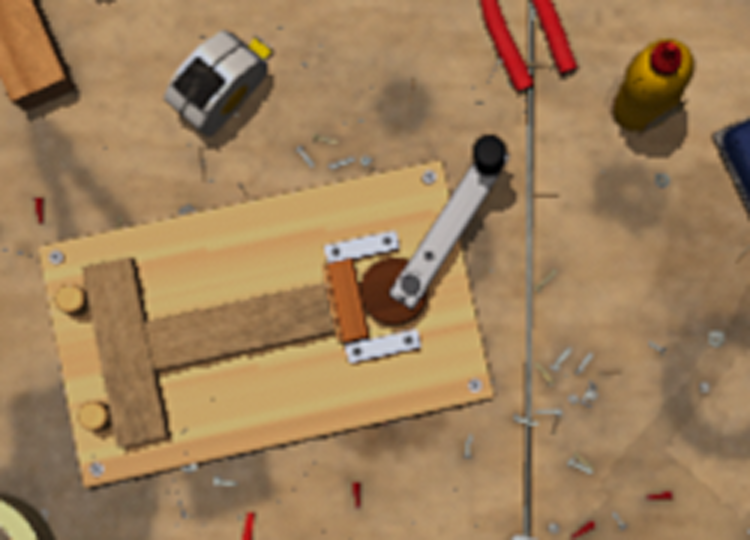

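The T is clamped tight: the cross strip at (125,350) presses the dogs, the stem at (245,325) is butted between it and the jaw at (345,300). The lever grip at (490,155) puts the cam at about 1.58. The bystanders in this view are untouched and the arm is clear, so I'm handing in.

```bash
python3 -c "
from workcell import order
print(order.close_job())"
```

```text
the job is handed in; nothing more can be done
None
```

The two strips are clamped dry as a square T, with the cam shut at about 1.58 rad and the arm clear. I handed the job in at about 22 s of the 72 s; no verdict came back, and I did not measure the 5 N contact forces.

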